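# Slide the gauge plate under the flange

### The arm

A 6-joint arm with a two-finger parallel gripper is mounted at the origin on the work surface. World frame = base frame: x ahead of the robot, y to its left, z up, the work surface at z = 0. Lengths are in m, angles in rad, forces in N, time in s.
With the tool pointing down it reaches from about 0.3 to 0.775 m from the base axis. Payload 14.6 kg.
Tool frame: the origin (TCP) lies midway between the tips of the shut fingers; the grasp point (between the pads) lies 19 mm behind it (ctrl.pinch_z is the distance from the TCP to the grasp point, in m); z points along the fingers, y is the line along which they close (so a half turn about z gives the same grasp; the last joint's range is limited). The gripper opens to 94 mm and grips with 3 to 60 N. Pads are 16 mm wide; open, the fingers measure 119 mm over their backs; the gripper's body (75 mm by 177 mm) begins 78 mm behind the grasp point.
Start: joints at [-1.322, 0.3, 1.521, -0, 1.321, -0.067], TCP at [0.171, -0.523, 0.177] pointing down, gripper open.
Joint ranges: [-3.03, 3.03], [-0.79, 2.21], [0.23, 2.52], [-1.04, 4.18], [0, 3.07], [-2.55, 2.55]. Speed limits (rad/s): [2.22, 2.22, 2.57, 3.14, 3.14, 3.14].

### API

Orientations are given as [roll, pitch, yaw] about the fixed x, y, z axes, in that order (R = Rz(yaw) Ry(pitch) Rx(roll)).
In Python, from station import ctrl gives the robot as it stands.
- The arm moves only by the tool jog_arm, never from a script. Its argument "motion" is a list of rows, each a list of 7 numbers: the shift along the tool's x, y, z in m, then the turn, a rotation vector about the tool's x, y, z in rad, then the opening, from -1 (shut) to 1 (fully open). In form: [[tx, ty, tz, rx, ry, rz, gripper], ...]. A call has 1 to 5 rows; each row shifts and turns the commanded pose from where the row before left it, along the tool's axes as they then stand; what a row does not reach is not made up. A row lasts 1/10 s, in which the tool goes at most 50 mm and 8.59 degrees, less where a joint would pass 70% of its speed; a pose out of reach is approached as far as the arm can. A call is refused whole if a number of a shift passes 0.05 or a number of a turn 0.15, either way. A call with a gripper value outside its range is refused whole. The fingers move at their own pace and stop on an object; "squeeze" is the grip in N (left out, the last holds). Time passes only in rows, so rows that do not move let the fingers close. It gives the time, the measured TCP pose, the force, the opening and the grip force at its end, in the units of the state.
- ctrl.get_obs(): the state, without advancing time (a new reading comes with each control period).
- ctrl.camera(name): name is "side" or "top"; returns the picture (480x640x3 uint8, red, green, blue); there is no depth.
- ctrl.camera_model(name): a dict with "intrinsics" (3x3 intrinsics, pixels), "rvec" (rotation vector, rad) and "tvec" (3), from world to camera coordinates, as OpenCV has them. Camera axes: x right, y down, z forward; pixel columns grow to the right and rows downward; lengths in m; the calibration is good to about 2 mm. A picture is of the moment at which its call begins. camera_model takes no time and is no camera call.
- ctrl.hand_in(): hands the job in; it is judged then, once.
The state is a dict: "time_s": time; "qpos": joint angles; "joint_vel": joint speeds; "tau": joint torques, N m; "ee_pos": TCP position; "eef_rot": TCP orientation; "force": force on the tool from outside, world axes, zero at the start; "moment": the same for the moment, N m; "grip_width": finger opening in m; "grip_force": force on a finger pad.
Only numpy, scipy, OpenCV 4.12 (cv2) and the standard library are available. Lean on these libraries where they do the work, as an engineer would, in place of code of your own. Each camera call takes 0.05 s, during which the arm holds its last target. There are 200 camera calls.

### The job

Check the height of the flange: slide the flat gauge plate along the table, nose first, between the standoffs and under the flange until its nose is flush against both stop pins on the other side, and leave it there. Only push it with the fingertips and keep it flat on the table, never lifted or tipped. Do not shift the flange, which rests loosely on its standoffs, and leave everything else on the table in place.

Things in the scene. Friction and masses are not known exactly. Their poses are not given: they have to be found in the camera images.
- gauge: Loose flat aluminium gauge plate, 220 long x 90 wide x 14 thick, about 0.7 kg; slides at 2 to 6 N. Origin: centre of its underside; x along its length to the nose, z up. Nose (x = 110): corners cut off 45 degrees by 12. Tail (x = -110): square, two dark round marks near it. Starts on the fixture's -x side, nose towards the gap, up to 13 degrees askew and 30 to one side.
- nose_left (a point): Point on the gauge's nose face (gauge x 110, y +25, z 7) that must come against the stop pin at fixture y +25.
- nose_right (a point): Point on the gauge's nose face (gauge x 110, y -25, z 7) that must come against the stop pin at fixture y -25.
- fixture: Four standoffs and two stop pins, dark, fixed to the table. Origin: on the table under the flange's centre; x: the way the gauge must slide, z up. Standoffs: diameter 15, 17 high, at x = +-30, y = +-61 (gap 107 wide, 17 high). Pins: diameter 12, 34 high, at x = 101, y = +-25; their near faces at x = 95. With the nose there the gauge's tail is at x = -125, 45 clear of the flange's rim.
- flange: Round aluminium flange, diameter 160, 16 thick, with a round hub (68 diameter) rising to 42 above its underside; 0.9 kg. It rests loosely on the four standoffs, centred over the fixture, its underside 17 above the table (3 above the gauge's top). Origin: centre of its underside, z up.
- pillar: Bystander, to be left alone: spare dark steel standoff pillar, upright, diameter 24, 45 high (mm). Origin: centre of its underside.
- jack: Bystander, to be left alone: small copper-coloured screw jack, 40 diameter at the foot, 44 high (mm). Origin: centre of its underside.
- ball_stand: Bystander, to be left alone: white ceramic calibration ball (diameter 25) on a dark conical stand, foot diameter 44, 63 high in all (mm). Origin: centre of its underside.
- block: Bystander, to be left alone: plain dark steel block 50 x 75 x 25 high (mm). Origin: centre of its underside.
- tray: Bystander, to be left alone: shallow grey plastic tray 100 x 150 x 30 high (mm). Origin: centre of its underside.
- driver: Bystander, to be left alone: screwdriver about 200 long, lying on the table (mm). Origin: near the middle of its length, on the table, x along its length.
- wrench: Bystander, to be left alone: steel wrench about 175 long, lying on the table (mm). Origin: near the middle of its length, on the table, x along its length.

How it is judged:
On the way:
1. the gauge's nose is under the middle of the flange, the plate flat on the table (x of nose_left in the frame of fixture between 0 and 0.08 m and x of nose_right in the frame of fixture above 0 m and angle between gauge's own z axis and vertical below 0.03 rad and height (world z) of gauge below 0.003 m), for 0.05 s.
At the end, for the whole second after the job is handed in: Both nose points of the gauge are within 4 mm of the stop pins' faces and within 12 mm sideways of the pins' middles, the gauge lies flat on the table (tilt under 0.03 rad, under 3 mm high) and at rest, and the flange is within 5 mm of where it was (x of each of nose_left, nose_right in the frame of fixture above 0.091 m and y of nose_left in the frame of fixture between 0.013 and 0.037 m and y of nose_right in the frame of fixture between -0.037 and -0.013 m and angle between gauge's own z axis and vertical below 0.03 rad and height (world z) of gauge below 0.003 m and linear speed of gauge below 0.01 m/s and distance of flange from where it was at the start of the episode below 0.005 m); the robot touches nothing.
It fails at once if the gauge plate is lifted off the table or tipped (over 5 mm or 0.05 rad) (height (world z) of gauge above 0.005 m or angle between gauge's own z axis and vertical above 0.05 rad).
It fails at once if the flange is shifted on its standoffs by more than 5 mm (distance of flange from where it was at the start of the episode above 0.005 m).
It fails at once if one of the bystanders is knocked more than 15 mm from its place (distance of any of pillar, jack, ball_stand, block, tray, driver, wrench from where it was at the start of the episode above 0.015 m).
It also fails if it takes over 66 s, if anything falls off the work surface, if the arm or the gripper's body presses on something with over 40 N, if the wrist force passes 120 N, or if a joint passes its speed limit or range.

## Working session

There is one attempt and no reset: what is moved stays moved. The work goes in short steps, Python scripts to look and compute and a tool call to move; the robot and the scene stay as the last step left them, time stands still between calls to the robot, and variables do not carry over. Pictures are saved under pics/ and viewed, at most 10 in all, crops included, and the job is handed in when it is done.

Besides the shell and the picture viewer there is one more tool, called after "Request:" by a JSON object that holds its "op" and its "data", one argument or row to a line. jog_arm: Moves the arm, as the interface text tells. Its arguments: {"type":"object","properties":{"motion":{"type":"array"},"squeeze":{"type":"number"}},"required":["motion"]}

```bash
mkdir -p pics; python3 - <<'E'
from station import ctrl
import cv2,json
for n in("top","side"):
    cv2.imwrite(f"pics/{n}0.png",ctrl.camera(n)[:,:,::-1])
    print(ctrl.camera_model(n))
o=ctrl.get_obs();print(o)
E
```

```text
{'intrinsics': array([[480.96399837,   0.        , 319.43312689],
       [  0.        , 480.96399837, 238.37724793],
       [  0.        ,   0.        ,   1.        ]]), 'rvec': array([ 2.18701164, -2.19044743,  0.11276576]), 'tvec': array([0.18224251, 0.58443458, 0.96558779])}
{'intrinsics': array([[456.41775563,   0.        , 318.89654638],
       [  0.        , 456.41775563, 237.84521092],
       [  0.        ,   0.        ,   1.        ]]), 'rvec': array([ 2.31583255, -0.72761759,  0.29618267]), 'tvec': array([-0.37050809,  0.39917659,  0.46078457])}
{'time_s': 0.1, 'qpos': array([-1.32160253e+00,  3.00413453e-01,  1.52153405e+00,  6.14251828e-06,
        1.32068520e+00, -6.66053105e-02]), 'joint_vel': array([-8.73222129e-04, -5.85565984e-05, -2.45802050e-03,  2.97619269e-04,
        2.03579352e-04, -1.52268527e-03]), 'tau': array([ 9.89371911e-04, -5.32648265e+01, -3.53284764e+01,  7.09819794e-02,
        2.35219690e-02, -7.33900970e-05]), 'ee_pos': array([ 0.1707468 , -0.52254272,  0.17643786]), 'eef_rot': array([-3.14055531e+00, -7.51579958e-05,  3.15797548e-01]), 'force': array([-0.26843583, -0.19724461, -0.11733902]), 'moment': array([-0.01396055, -0.02205711,  0.02904164]), 'grip_force': 0.0, 'grip_width': 0.09402517689465557}
```

View pics/top0.png

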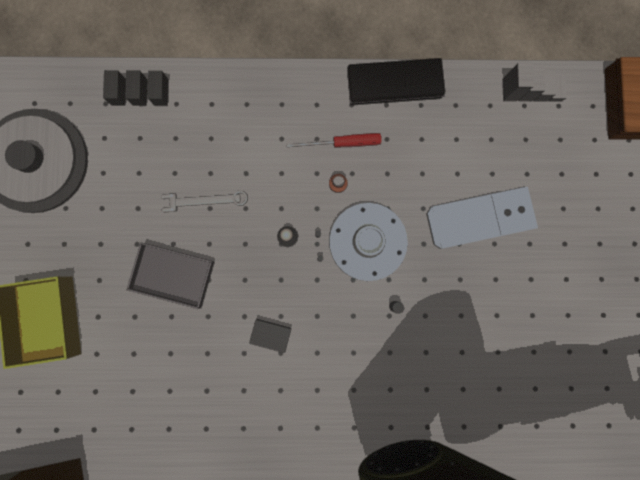

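View pics/side0.png

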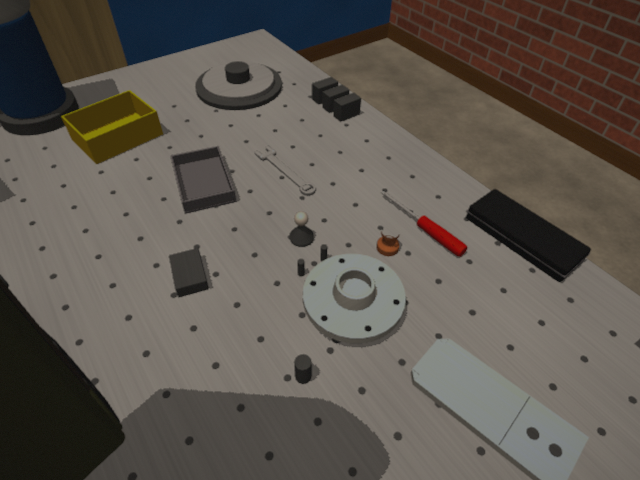

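The top view shows the gauge at about (483,217) with its tail to the right, the flange at (368,240), and the pins near (318,232) and (320,257). I'll enlarge that area next.

```bash
cat > h.py <<'E'
import numpy as np,cv2
from station import ctrl
def ray(n,px,z):
    m=ctrl.camera_model(n);K=m["intrinsics"];R=cv2.Rodrigues(m["rvec"])[0];t=m["tvec"].ravel()
    px=np.atleast_2d(px).astype(float)
    d=np.c_[px,np.ones(len(px))]@np.linalg.inv(K).T@R
    c=-R.T@t
    return (c+d*((z-c[2])/d[:,2])[:,None])[:,:2]
def proj(n,P):
    m=ctrl.camera_model(n)
    return cv2.projectPoints(np.array(P,float),m["rvec"],m["tvec"],m["intrinsics"],None)[0][:,0]
def gauge(img,z=.014):
    "bright blob at right of the flange -> minAreaRect in world at plate top; returns mask contour in world"
    g=cv2.cvtColor(img,cv2.COLOR_RGB2GRAY)
    return g
E
python3 - <<'E'
from h import *
im=cv2.imread("pics/top0.png")
cv2.imwrite("pics/c0.png",cv2.resize(im[170:290,290:550],None,fx=3,fy=3,interpolation=cv2.INTER_CUBIC))
print(ray("top",[[368,240],[483,217],[319,245]],.0))
E
```

```text
[[ 0.58307311  0.07864939]
 [ 0.63186412 -0.16659486]
 [ 0.572631    0.18181258]]
```

View pics/c0.png

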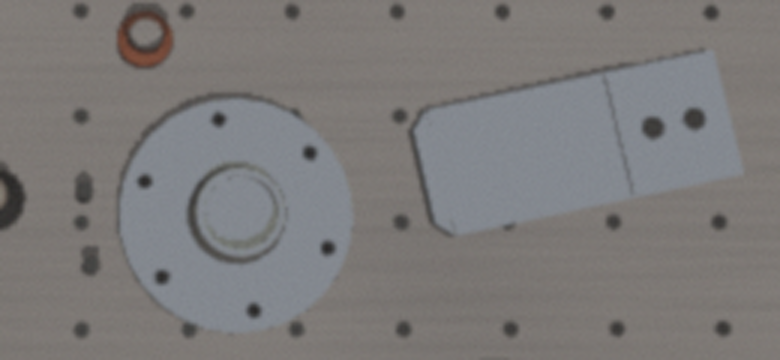

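The enlarged crop gives these gauge corners: tail (713,49) and (743,173), nose chamfer (428,107), (412,130), (432,220) and (452,235). The flange is centred at about (235,213) and the pins at (83,188) and (90,262).

```bash
python3 - <<'E'
from h import *
im=cv2.imread("pics/side0.png")
cv2.imwrite("pics/c1.png",cv2.resize(im[235:355,285:420],None,fx=5,fy=5,interpolation=cv2.INTER_CUBIC))
cr=lambda p:(np.array(p)+.5)/3-.5+[290,170]
G=ray("top",cr([[713,49],[743,173],[428,107],[412,130],[432,220],[452,235]]),.014)
print(G.round(4))
print("flange",ray("top",cr([[235.5,213.5]]),.033)); print("pins",ray("top",cr([[83,188],[90,262]]),.017))
m=ctrl.camera_model("top");R=cv2.Rodrigues(m["rvec"])[0];print(-R.T@m["tvec"].ravel())
E
```

```text
[[ 0.6959 -0.2577]
 [ 0.6083 -0.2754]
 [ 0.6547 -0.0554]
 [ 0.6385 -0.0439]
 [ 0.5756 -0.0565]
 [ 0.5652 -0.0702]]
flange [[0.57874922 0.08234963]]
pins [[0.59770535 0.18552737]
 [0.54669406 0.18082735]]
[0.50307542 0.20134486 1.00673296]
```

View pics/c1.png

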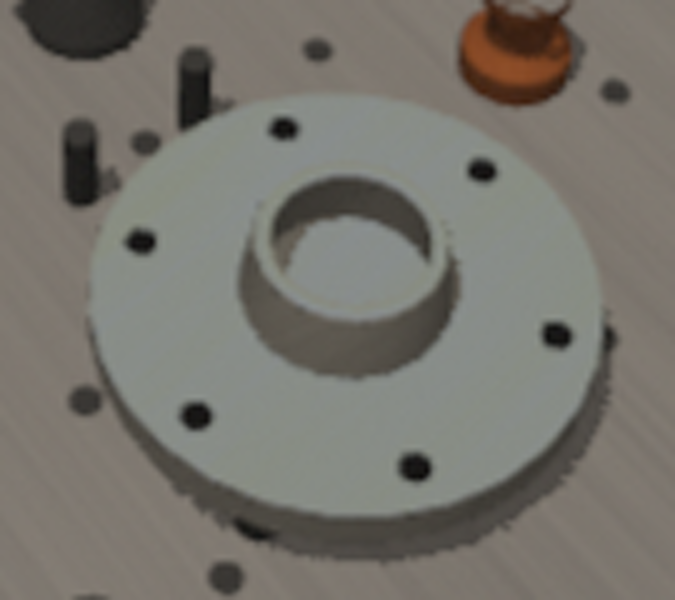

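The side crop shows the pin tops at about (80,131) and (196,58). The flange's top rim spans u 90..603 and v 93..518.

```bash
cat >> h.py <<'E'
def fitfix():
    from scipy.optimize import least_squares
    a=np.linspace(0,2*np.pi,181)
    s=lambda u:(np.array(u)+.5)/5-.5+[285,235]
    t=lambda u:(np.array(u)+.5)/3-.5+[290,170]
    def W(q,p): 
        p=np.array(p,float);c,k=np.cos(q[2]),np.sin(q[2])
        return np.c_[q[0]+c*p[:,0]-k*p[:,1],q[1]+k*p[:,0]+c*p[:,1],p[:,2]]
    pin=[[101,25,34],[101,-25,34]];pm=[[101,25,17],[101,-25,17]]
    circ=np.c_[80*np.cos(a),80*np.sin(a),33+0*a]/1e3
    def f(q):
        e=[]
        P=proj("side",W(q,np.array(pin)/1e3));e+=list((P-s([[80,131],[196,58]])).ravel())
        C=proj("side",W(q,circ));e+=list(np.r_[C.min(0),C.max(0)]-s([[90,93],[603,518]]).ravel())
        P=proj("top",W(q,np.array(pm)/1e3));e+=list((P-t([[90,262],[83,188]])).ravel())
        C=proj("top",W(q,circ));e+=list(np.r_[C.min(0),C.max(0)]-t([[118,95],[353,333]]).ravel())
        return e
    r=least_squares(f,[.58,.08,1.57]);return r.x,r.fun
E
python3 - <<'E'
from h import *
x,r=fitfix();print(x,r.round(1))
from scipy.optimize import least_squares
G=np.array([[ 0.6959,-0.2577],[0.6083,-0.2754],[0.6547,-0.0554],[0.6385,-0.0439],[0.5756,-0.0565],[0.5652,-0.0702]])
# nose dir ~+y ; gauge left(+y) = -x world
M=np.array([[-110,-45],[-110,45],[98,-45],[110,-33],[110,33],[98,45]])/1e3
def f(q):
    c,s=np.cos(q[2]),np.sin(q[2]);return (q[:2]+M@np.array([[c,s],[-s,c]])-G).ravel()
g=least_squares(f,[.63,-.16,1.8]);print(g.x,(g.fun*1e3).round(1))
q=g.x;fx=x
d=q[:2]-fx[:2];c,s=np.cos(fx[2]),np.sin(fx[2])
print("gauge in fixture",d@[c,s],d@[-s,c],np.degrees(q[2]-fx[2]))
E
```

```text
[0.57760039 0.08237615 1.64771591] [ 0.7 -0.6  0.8 -0.4 -0.  -0.6  0.8 -0.5 -0.2  0.9  0.3  1.4 -0.1  1.1
 -0.   0.2]
[ 0.62958343 -0.15851991  1.77267812] [-0.2  0.4 -0.7  0.1 -0.7  1.9  1.4 -0.2 -0.4 -0.9  0.6 -1.3]
gauge in fixture -0.24417833726303925 -0.03331798280092707 7.159807540298202
```

```bash
cat >> h.py <<'E'
F=np.array([.5776,.0824,1.6477])
def f2w(x,y,th):
    c,s=np.cos(F[2]),np.sin(F[2]);return np.array([F[0]+c*x-s*y,F[1]+s*x+c*y,F[2]+th])
def tcp(x,y,th,off):
    "TCP xy,yaw for gauge pose in fixture (m,deg), off ahead of gauge centre"
    g=f2w(x,y,np.radians(th));return g+[off*np.cos(g[2]),off*np.sin(g[2]),0]
def rows(a,b,n):
    "a,b=(x,y,z,yaw); rows in tool axes"
    P=np.linspace(a,b,n+1)
    for p,q in zip(P,P[1:]):
        d=q-p;c,s=np.cos(p[3]),np.sin(p[3])
        print([round(float(v),4) for v in (c*d[0]+s*d[1], s*d[0]-c*d[1], -d[2],0,0,-d[3])])
E
python3 - <<'E'
from h import *
t=tcp(-.244,-.033,7.16,-.145);print(t)
rows([.171,-.523,.177,.316],[t[0],t[1],.10,t[2]],12)
E
```

```text
[ 0.65832111 -0.30039906  1.77266557]
[0.0444, -0.005, 0.0064, 0.0, 0.0, -0.1214]
[0.0446, 0.0004, 0.0064, 0.0, 0.0, -0.1214]
[0.0443, 0.0058, 0.0064, 0.0, 0.0, -0.1214]
[0.0432, 0.0111, 0.0064, 0.0, 0.0, -0.1214]
[0.0416, 0.0163, 0.0064, 0.0, 0.0, -0.1214]
[0.0393, 0.0212, 0.0064, 0.0, 0.0, -0.1214]
[0.0364, 0.0258, 0.0064, 0.0, 0.0, -0.1214]
[0.0331, 0.03, 0.0064, 0.0, 0.0, -0.1214]
[0.0292, 0.0338, 0.0064, 0.0, 0.0, -0.1214]
[0.0249, 0.0371, 0.0064, 0.0, 0.0, -0.1214]
[0.0202, 0.0398, 0.0064, 0.0, 0.0, -0.1214]
[0.0152, 0.042, 0.0064, 0.0, 0.0, -0.1214]
```

Request:
{"op": "jog_arm", "data": {
  "motion": [
    [0.0444,-0.005,0.0064,0,0,-0.1214,0.06],
    [0.0446,0.0004,0.0064,0,0,-0.1214,0.06],
    [0.0443,0.0058,0.0064,0,0,-0.1214,0.06],
    [0.0432,0.0111,0.0064,0,0,-0.1214,0.06],
    [0.0416,0.0163,0.0064,0,0,-0.1214,0.06]
  ]
}}

```text
time_s: 0.6
ee_pos: [0.3753, -0.429, 0.1445]
eef_rot: [-3.141, -0.0, 0.928]
force: [0.3, -0.9, 1.3]
grip_width: 0.0572
grip_force: 0.0
```

Request:
{"op": "jog_arm", "data": {
  "motion": [
    [0.0393,0.0212,0.0064,0,0,-0.1214,0.06],
    [0.0364,0.0258,0.0064,0,0,-0.1214,0.06],
    [0.0331,0.03,0.0064,0,0,-0.1214,0.06],
    [0.0292,0.0338,0.0064,0,0,-0.1214,0.06],
    [0.0249,0.0371,0.0064,0,0,-0.1214,0.06]
  ]
}}

```text
time_s: 1.1
ee_pos: [0.5784, -0.3362, 0.1123]
eef_rot: [-3.141, -0.0, 1.535]
force: [-0.7, -1.6, 0.5]
grip_width: 0.0499
grip_force: 0.0
```

Request:
{"op": "jog_arm", "data": {
  "motion": [
    [0.0202,0.0398,0.0064,0,0,-0.1214,0.06],
    [0.0152,0.042,0.0064,0,0,-0.1214,0.06],
    [0,0,0,0,0,0,0.06]
  ]
}}

```text
time_s: 1.4
ee_pos: [0.661, -0.2964, 0.097]
eef_rot: [-3.139, -0.003, 1.781]
force: [-0.4, -1.0, -1.0]
grip_width: 0.0501
grip_force: 0.0
```

Request:
{"op": "jog_arm", "data": {
  "motion": [
    [-0.0034,-0.0034,0.03,0,0,0.008,0.06],
    [0,0,0.035,0,0,0,0.06],
    [0,0,0.015,0,0,0,0.06],
    [0,0,0.009,0,0,0,0.06],
    [0,0,0,0,0,0,0.06]
  ]
}}

```text
time_s: 1.9
ee_pos: [0.6553, -0.3044, 0.0109]
eef_rot: [-3.141, -0.0, 1.764]
force: [0.2, -0.3, -0.4]
grip_width: 0.0501
grip_force: 0.0
```

```bash
python3 - <<'E'
from h import *
im=ctrl.camera("side")[:,:,::-1];print(ctrl.get_obs()["eef_rot"])
cv2.imwrite("pics/c2.png",cv2.resize(im[280:480,360:640],None,fx=2.5,fy=2.5))
t=ctrl.camera("top")[:,:,::-1]
cv2.imwrite("pics/t2.png",cv2.resize(t[160:300,380:600],None,fx=3,fy=3))
E
```

```text
[3.14093404e+00 5.16544271e-04 1.76427218e+00]
```

View pics/c2.png

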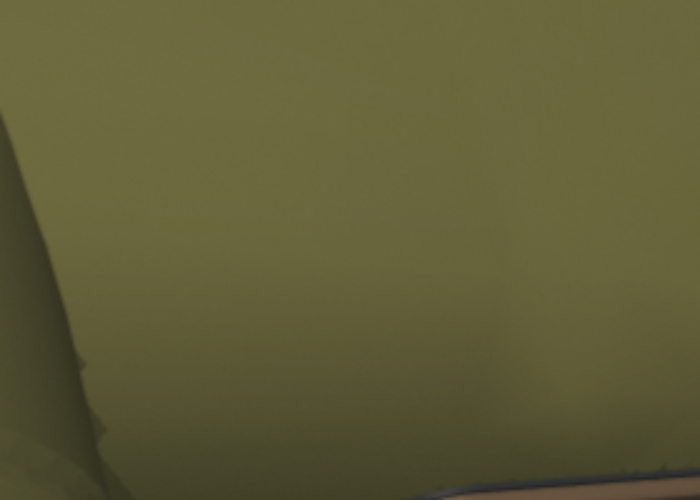

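The side view is blocked by the arm. The earlier reading was still lagging, so I'll undo that small correction and lower the last 6 mm.

Request:
{"op": "jog_arm", "data": {
  "motion": [
    [0.0033,0.0035,0.005,0,0,-0.008,0.06],
    [0,0,0,0,0,0,0.06],
    [0,0,0,0,0,0,0.06]
  ]
}}

```text
time_s: 2.3
ee_pos: [0.6586, -0.3002, 0.0065]
eef_rot: [3.141, 0.0, 1.773]
force: [-0.9, 0.7, -0.4]
grip_width: 0.05
grip_force: 0.0
```

View pics/t2.png

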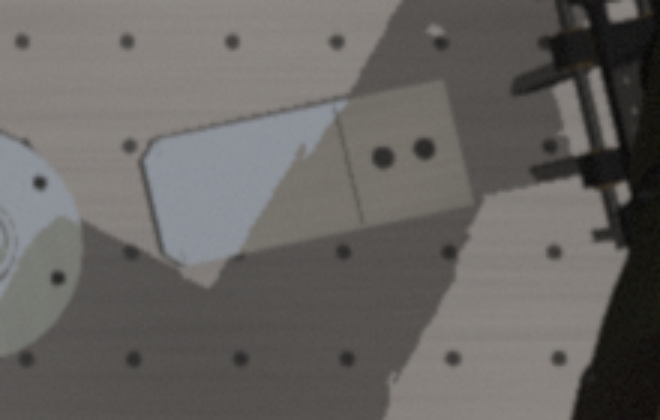

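The top crop shows both fingertips behind the tail, at (515,85) and (533,172), squarely aligned with it. Next I'll make contact.

Request:
{"op": "jog_arm", "data": {
  "motion": [
    [0.01,0,0,0,0,0,0.06],
    [0.008,0,0,0,0,0,0.06],
    [0.004,0,0,0,0,0,0.06],
    [0.003,0,0,0,0,0,0.06],
    [0,0,0,0,0,0,0.06]
  ]
}}

```text
time_s: 2.8
ee_pos: [0.6534, -0.2754, 0.0063]
eef_rot: [3.142, 0.0, 1.773]
force: [-0.0, -0.1, -0.0]
grip_width: 0.0498
grip_force: 0.0
```

Request:
{"op": "jog_arm", "data": {
  "motion": [
    [0.002,0,0,0,0,0,0.06],
    [0.002,0,0,0,0,0,0.06],
    [0.002,0,0,0,0,0,0.06]
  ]
}}

```text
time_s: 3.1
ee_pos: [0.6521, -0.2699, 0.0061]
eef_rot: [-3.142, -0.0, 1.772]
force: [0.6, -0.0, 0.1]
grip_width: 0.0498
grip_force: 0.0
```

```bash
python3 - <<'E'
from h import *
W=[(-.244,-.033,7.16),(-.150,-.012,5),(-.08,-.004,2.5),(-.025,0,0)]
for (a,b),n in zip(zip(W,W[1:]),(15,10,10)):
    print(a,b)
    A,B=tcp(*a,-.118),tcp(*b,-.118)
    rows(np.array([*A[:2],0,A[2]]),np.array([*B[:2],0,B[2]]),n); print(B)
E
```

```text
(-0.244, -0.033, 7.16) (-0.15, -0.012, 5)
[0.0064, -0.0009, -0.0, 0.0, 0.0, 0.0025]
[0.0064, -0.0009, -0.0, 0.0, 0.0, 0.0025]
[0.0064, -0.0009, -0.0, 0.0, 0.0, 0.0025]
[0.0064, -0.001, -0.0, 0.0, 0.0, 0.0025]
[0.0064, -0.001, -0.0, 0.0, 0.0, 0.0025]
[0.0064, -0.001, -0.0, 0.0, 0.0, 0.0025]
[0.0064, -0.001, -0.0, 0.0, 0.0, 0.0025]
[0.0064, -0.001, -0.0, 0.0, 0.0, 0.0025]
[0.0064, -0.001, -0.0, 0.0, 0.0, 0.0025]
[0.0064, -0.001, -0.0, 0.0, 0.0, 0.0025]
[0.0064, -0.0011, -0.0, 0.0, 0.0, 0.0025]
[0.0064, -0.0011, -0.0, 0.0, 0.0, 0.0025]
[0.0064, -0.0011, -0.0, 0.0, 0.0, 0.0025]
[0.0064, -0.0011, -0.0, 0.0, 0.0, 0.0025]
[0.0064, -0.0011, -0.0, 0.0, 0.0, 0.0025]
[ 0.62037389 -0.18264813  1.73496646]
(-0.15, -0.012, 5) (-0.08, -0.004, 2.5)
[0.0071, -0.0007, -0.0, 0.0, 0.0, 0.0044]
[0.0071, -0.0007, -0.0, 0.0, 0.0, 0.0044]
[0.007, -0.0008, -0.0, 0.0, 0.0, 0.0044]
[0.007, -0.0008, -0.0, 0.0, 0.0, 0.0044]
[0.007, -0.0008, -0.0, 0.0, 0.0, 0.0044]
[0.007, -0.0009, -0.0, 0.0, 0.0, 0.0044]
[0.007, -0.0009, -0.0, 0.0, 0.0, 0.0044]
[0.007, -0.0009, -0.0, 0.0, 0.0, 0.0044]
[0.007, -0.0009, -0.0, 0.0, 0.0, 0.0044]
[0.007, -0.001, -0.0, 0.0, 0.0, 0.0044]
[ 0.60192335 -0.11420006  1.69133323]
(-0.08, -0.004, 2.5) (-0.025, 0, 0)
[0.0055, -0.0007, -0.0, 0.0, 0.0, 0.0044]
[0.0055, -0.0007, -0.0, 0.0, 0.0, 0.0044]
[0.0055, -0.0007, -0.0, 0.0, 0.0, 0.0044]
[0.0055, -0.0007, -0.0, 0.0, 0.0, 0.0044]
[0.0055, -0.0008, -0.0, 0.0, 0.0, 0.0044]
[0.0055, -0.0008, -0.0, 0.0, 0.0, 0.0044]
[0.0055, -0.0008, -0.0, 0.0, 0.0, 0.0044]
[0.0055, -0.0008, -0.0, 0.0, 0.0, 0.0044]
[0.0055, -0.0009, -0.0, 0.0, 0.0, 0.0044]
[0.0055, -0.0009, -0.0, 0.0, 0.0, 0.0044]
[ 0.58858639 -0.06017734  1.6477    ]
```

Request:
{"op": "jog_arm", "data": {
  "motion": [
    [0.002,0,0,0,0,0,0.06],
    [0.002,0,0,0,0,0,0.06]
  ]
}}

```text
time_s: 3.3
ee_pos: [0.6513, -0.2659, 0.0061]
eef_rot: [-3.142, -0.0, 1.773]
force: [0.2, -0.6, 0.0]
grip_width: 0.0499
grip_force: 0.0
```

Request:
{"op": "jog_arm", "data": {
  "motion": [
    [0.002,0,0,0,0,0,0.06],
    [0.002,0,0,0,0,0,0.06]
  ]
}}

```text
time_s: 3.5
ee_pos: [0.6505, -0.262, 0.0062]
eef_rot: [3.142, -0.0, 1.773]
force: [-0.2, 0.0, 0.1]
grip_width: 0.0501
grip_force: 0.0
```

```bash
python3 - <<'E'
from h import *
t=ctrl.camera("top")[:,:,::-1]; print(ctrl.get_obs()["force"])
cv2.imwrite("pics/t3.png",cv2.resize(t[160:300,380:600],None,fx=3,fy=3))
E
```

```text
[-0.19361784  0.08780998 -0.64640075]
```

View pics/t3.png

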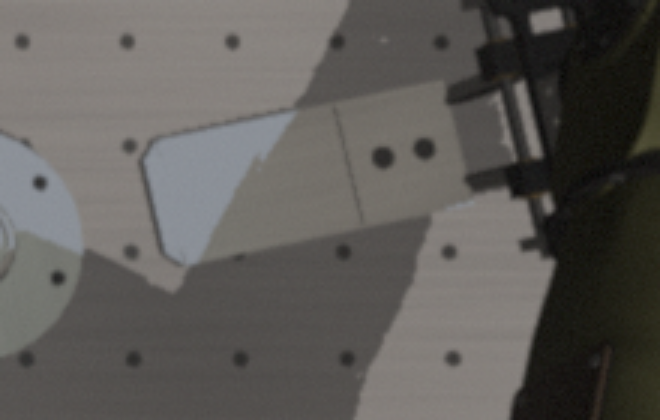

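The gauge hasn't moved, and the finger fronts at (448,93) and (468,182) are just short of the tail edge. I'll keep creeping forward.

Request:
{"op": "jog_arm", "data": {
  "motion": [
    [0.001,-0.002,0,0,0,0,0.06],
    [0.002,0,0,0,0,0,0.06]
  ]
}}

```text
time_s: 3.75
ee_pos: [0.6478, -0.2597, 0.0061]
eef_rot: [-3.141, -0.0, 1.772]
force: [0.8, 0.1, 0.7]
grip_width: 0.0498
grip_force: 0.0
```

Request:
{"op": "jog_arm", "data": {
  "motion": [
    [0.002,0,0,0,0,0,0.06],
    [0.001,0,0,0,0,0,0.06]
  ]
}}

```text
time_s: 3.95
ee_pos: [0.6474, -0.2564, 0.0062]
eef_rot: [3.142, -0.0, 1.773]
force: [0.1, 0.0, 0.7]
grip_width: 0.0497
grip_force: 0.0
```

Request:
{"op": "jog_arm", "data": {
  "motion": [
    [0.002,0,0,0,0,0,0.06],
    [0.002,0,0,0,0,0,0.06]
  ]
}}

```text
time_s: 4.15
ee_pos: [0.6466, -0.2526, 0.0061]
eef_rot: [3.142, -0.0, 1.773]
force: [-0.4, 0.5, -0.6]
grip_width: 0.0498
grip_force: 0.0
```

```bash
cat >> h.py <<'E'
def shift(ref,cur,box):
    "template match of box (u0,v0,u1,v1) from ref in cur, subpixel"
    u0,v0,u1,v1=box;T=cv2.resize(ref[v0:v1,u0:u1],None,fx=4,fy=4,interpolation=cv2.INTER_CUBIC)
    S=cv2.resize(cur[v0-20:v1+20,u0-90:u1+15],None,fx=4,fy=4,interpolation=cv2.INTER_CUBIC)
    m=cv2.matchTemplate(S,T,cv2.TM_CCOEFF_NORMED);_,s,_,p=cv2.minMaxLoc(m)
    return p[0]/4-90,p[1]/4-20,s
E
python3 - <<'E'
from h import *
ref=cv2.imread("pics/top0.png",0);t=ctrl.camera("top");cv2.imwrite("pics/t4.png",t[:,:,::-1])
g=cv2.cvtColor(t,cv2.COLOR_RGB2GRAY)
for b in ((500,203,528,220),(424,200,442,252)): print(shift(ref,g,b))
a=cv2.imread("pics/t3.png",0);c=cv2.resize(g[160:300,380:600],None,fx=3,fy=3)
cv2.imwrite("pics/t4c.png",np.hstack([a[60:230,400:560],c[60:230,400:560]]).repeat(2,0).repeat(2,1))
E
```

```text
(0.0, 0.0, 0.9969183206558228)
(0.0, 0.0, 0.9839855432510376)
```

View pics/t4c.png

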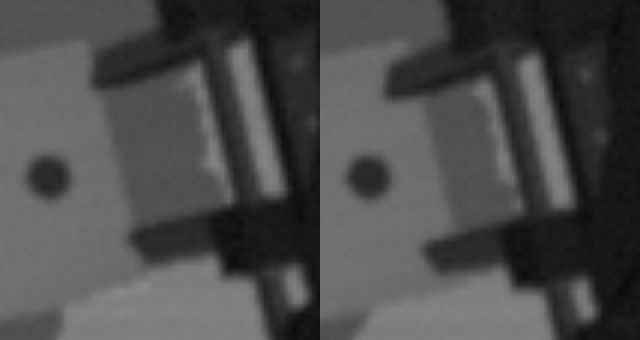

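The gauge is unmoved, but the fingertips now cover about 9 mm of the tail. They must be above the plate, because the linkage lifts the tips when the gripper is open. I'll back off and find the true tip height by gently touching the table.

Request:
{"op": "jog_arm", "data": {
  "motion": [
    [-0.01,0,-0.001,0,0,0,0.06],
    [-0.015,0,0,0,0,0,0.06],
    [-0.015,0,0,0,0,0,0.06],
    [0,0,0,0,0,0,0.06]
  ]
}}

```text
time_s: 4.6
ee_pos: [0.6545, -0.2941, 0.0071]
eef_rot: [3.141, 0.0, 1.771]
force: [0.2, 0.4, -0.8]
grip_width: 0.0501
grip_force: 0.0
```

Request:
{"op": "jog_arm", "data": {
  "motion": [
    [0,0,0.003,0,0,0,0.06],
    [0,0,0.003,0,0,0,0.06],
    [0,0,0,0,0,0,0.06]
  ]
}}

```text
time_s: 4.9
ee_pos: [0.6543, -0.2912, 0.0004]
eef_rot: [-3.141, -0.001, 1.773]
force: [-0.6, 0.1, -0.3]
grip_width: 0.0501
grip_force: 0.0
```

Request:
{"op": "jog_arm", "data": {
  "motion": [
    [0,0,0.002,0,0,0,0.06],
    [0,0,0,0,0,0,0.06]
  ]
}}

```text
time_s: 5.1
ee_pos: [0.6546, -0.2916, -0.0011]
eef_rot: [-3.141, -0.0, 1.773]
force: [0.6, 0.2, -0.3]
grip_width: 0.0498
grip_force: 0.0
```

Request:
{"op": "jog_arm", "data": {
  "motion": [
    [0,0,0.002,0,0,0,0.06],
    [0,0,0,0,0,0,0.06]
  ]
}}

```text
time_s: 5.3
ee_pos: [0.6545, -0.2918, -0.0031]
eef_rot: [-3.141, -0.0, 1.773]
force: [-0.1, -0.3, -0.4]
grip_width: 0.0497
grip_force: 0.0
```

Request:
{"op": "jog_arm", "data": {
  "motion": [
    [0,0,0.0015,0,0,0,0.06],
    [0,0,0,0,0,0,0.06]
  ]
}}

```text
time_s: 5.5
ee_pos: [0.6545, -0.2919, -0.0046]
eef_rot: [-3.141, -0.0, 1.773]
force: [0.1, 0.3, -0.4]
grip_width: 0.0495
grip_force: 0.0
```

Request:
{"op": "jog_arm", "data": {
  "motion": [
    [0,0,0.0015,0,0,0,0.06],
    [0,0,0,0,0,0,0.06]
  ]
}}

```text
time_s: 5.7
ee_pos: [0.6545, -0.2919, -0.0061]
eef_rot: [-3.141, -0.0, 1.773]
force: [-0.3, -0.3, 0.2]
grip_width: 0.0499
grip_force: 0.0
```

Request:
{"op": "jog_arm", "data": {
  "motion": [
    [0,0,0.001,0,0,0,0.06],
    [0,0,0,0,0,0,0.06]
  ]
}}

```text
time_s: 5.9
ee_pos: [0.6546, -0.2919, -0.007]
eef_rot: [-3.141, -0.0, 1.773]
force: [-0.3, -0.6, -0.8]
grip_width: 0.0497
grip_force: 0.0
```

Request:
{"op": "jog_arm", "data": {
  "motion": [
    [0,0,0.001,0,0,0,0.06],
    [0,0,0,0,0,0,0.06]
  ]
}}

```text
time_s: 6.1
ee_pos: [0.6546, -0.2919, -0.008]
eef_rot: [-3.141, -0.0, 1.773]
force: [-0.4, -0.1, 0.1]
grip_width: 0.0499
grip_force: 0.0
```

Request:
{"op": "jog_arm", "data": {
  "motion": [
    [0,0,0.001,0,0,0,0.06],
    [0,0,0,0,0,0,0.06]
  ]
}}

```text
time_s: 6.3
ee_pos: [0.6546, -0.2919, -0.009]
eef_rot: [-3.141, -0.0, 1.773]
force: [-0.2, -0.8, -0.3]
grip_width: 0.0498
grip_force: 0.0
```

Request:
{"op": "jog_arm", "data": {
  "motion": [
    [0,0,0.001,0,0,0,0.06],
    [0,0,0,0,0,0,0.06]
  ]
}}

```text
time_s: 6.5
ee_pos: [0.6546, -0.2919, -0.01]
eef_rot: [-3.141, -0.0, 1.773]
force: [0.0, 0.1, -0.6]
grip_width: 0.0501
grip_force: 0.0
```

Request:
{"op": "jog_arm", "data": {
  "motion": [
    [0,0,0.001,0,0,0,0.06],
    [0,0,0,0,0,0,0.06]
  ]
}}

```text
time_s: 6.7
ee_pos: [0.6546, -0.2919, -0.011]
eef_rot: [-3.142, -0.0, 1.773]
force: [0.3, 0.3, 0.8]
grip_width: 0.0497
grip_force: 0.0
```

Request:
{"op": "jog_arm", "data": {
  "motion": [
    [0,0,0.001,0,0,0,0.06],
    [0,0,0,0,0,0,0.06]
  ]
}}

```text
time_s: 6.9
ee_pos: [0.6546, -0.2919, -0.012]
eef_rot: [-3.141, -0.0, 1.773]
force: [0.0, -0.5, 0.2]
grip_width: 0.0498
grip_force: 0.0
```

Request:
{"op": "jog_arm", "data": {
  "motion": [
    [0,0,0.001,0,0,0,0.06],
    [0,0,0,0,0,0,0.06]
  ]
}}

```text
time_s: 7.1
ee_pos: [0.6546, -0.2919, -0.013]
eef_rot: [-3.141, -0.0, 1.773]
force: [0.3, 0.1, -0.6]
grip_width: 0.0501
grip_force: 0.0
```

Request:
{"op": "jog_arm", "data": {
  "motion": [
    [0,0,0.001,0,0,0,0.06],
    [0,0,0,0,0,0,0.06]
  ]
}}

```text
time_s: 7.3
ee_pos: [0.6546, -0.2919, -0.014]
eef_rot: [-3.141, -0.0, 1.773]
force: [-0.4, -1.3, 0.3]
grip_width: 0.05
grip_force: 0.0
```

Request:
{"op": "jog_arm", "data": {
  "motion": [
    [0,0,0.001,0,0,0,0.06],
    [0,0,0,0,0,0,0.06]
  ]
}}

```text
time_s: 7.5
ee_pos: [0.6546, -0.2919, -0.015]
eef_rot: [-3.141, -0.0, 1.773]
force: [-0.7, -1.0, 0.7]
grip_width: 0.0496
grip_force: 0.0
```

Request:
{"op": "jog_arm", "data": {
  "motion": [
    [0,0,0.001,0,0,0,0.06],
    [0,0,0,0,0,0,0.06]
  ]
}}

```text
time_s: 7.7
ee_pos: [0.6546, -0.2919, -0.016]
eef_rot: [-3.141, -0.0, 1.773]
force: [0.3, 0.2, -0.3]
grip_width: 0.0501
grip_force: 0.0
```

```bash
python3 - <<'E'
from h import *
t=ctrl.camera("top")[:,:,::-1];print(ctrl.get_obs()["force"],ctrl.get_obs()["tau"].round(1))
p=proj("top",[[.6546,-.2919,0]])[0];print(p)
cv2.imwrite("pics/t5.png",cv2.resize(t[160:240,500:600],None,fx=7,fy=7,interpolation=cv2.INTER_CUBIC))
E
```

```text
[0.31650082 0.90487573 0.05190739] [ -0.  -78.6 -32.8   0.    0.   -0. ]
[541.02065494 206.42345942]
```

View pics/t5.png

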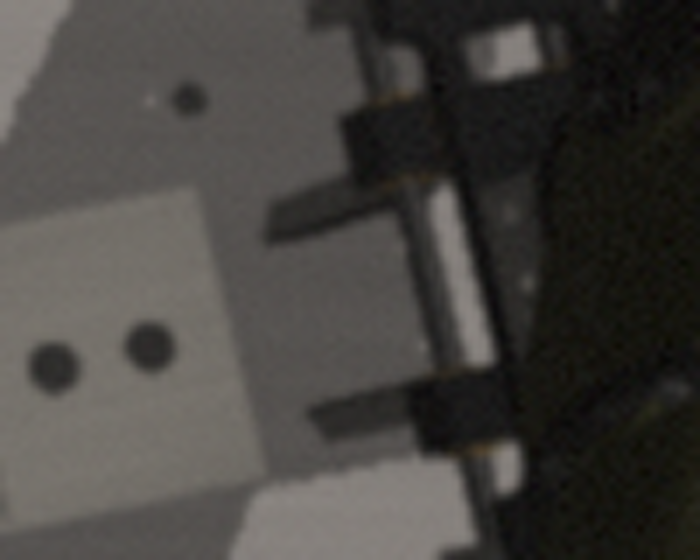

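The finger fronts are at crop (270,225) and (315,420), and by parallax they are still well above the table. I'll keep descending.

Request:
{"op": "jog_arm", "data": {
  "motion": [
    [0,0,0.002,0,0,0,0.06],
    [0,0,0,0,0,0,0.06]
  ]
}}

```text
time_s: 7.95
ee_pos: [0.6545, -0.2919, -0.0182]
eef_rot: [-3.141, -0.0, 1.773]
force: [0.6, 0.4, -0.3]
grip_width: 0.0496
grip_force: 0.0
```

Request:
{"op": "jog_arm", "data": {
  "motion": [
    [0,0,0.002,0,0,0,0.06],
    [0,0,0,0,0,0,0.06]
  ]
}}

```text
time_s: 8.15
ee_pos: [0.6545, -0.2918, -0.0202]
eef_rot: [-3.141, -0.0, 1.773]
force: [-0.5, 0.2, 0.3]
grip_width: 0.0499
grip_force: 0.0
```

Request:
{"op": "jog_arm", "data": {
  "motion": [
    [0,0,0.0015,0,0,0,0.06],
    [0,0,0,0,0,0,0.06]
  ]
}}

```text
time_s: 8.35
ee_pos: [0.6545, -0.2919, -0.0216]
eef_rot: [-3.141, -0.0, 1.773]
force: [0.1, 0.3, 0.1]
grip_width: 0.0499
grip_force: 0.0
```

Request:
{"op": "jog_arm", "data": {
  "motion": [
    [0,0,0.0015,0,0,0,0.06],
    [0,0,0,0,0,0,0.06]
  ]
}}

```text
time_s: 8.55
ee_pos: [0.6545, -0.2919, -0.0231]
eef_rot: [-3.141, -0.0, 1.773]
force: [-0.0, 0.3, 1.0]
grip_width: 0.0499
grip_force: 0.0
```

Request:
{"op": "jog_arm", "data": {
  "motion": [
    [0,0,0.001,0,0,0,0.06],
    [0,0,0,0,0,0,0.06]
  ]
}}

```text
time_s: 8.75
ee_pos: [0.6546, -0.2919, -0.024]
eef_rot: [-3.141, -0.0, 1.773]
force: [0.1, -0.7, -0.6]
grip_width: 0.0497
grip_force: 0.0
```

Request:
{"op": "jog_arm", "data": {
  "motion": [
    [0,0,0.001,0,0,0,0.06],
    [0,0,0,0,0,0,0.06]
  ]
}}

```text
time_s: 8.95
ee_pos: [0.6546, -0.2919, -0.025]
eef_rot: [-3.141, -0.0, 1.773]
force: [-0.3, -0.2, -0.8]
grip_width: 0.0499
grip_force: 0.0
```

Request:
{"op": "jog_arm", "data": {
  "motion": [
    [0,0,0.001,0,0,0,0.06],
    [0,0,0,0,0,0,0.06]
  ]
}}

```text
time_s: 9.15
ee_pos: [0.6546, -0.2919, -0.026]
eef_rot: [-3.141, -0.0, 1.773]
force: [-0.3, 0.6, 0.7]
grip_width: 0.0498
grip_force: 0.0
```

```bash
python3 - <<'E'
from h import *
t=ctrl.camera("top");g=cv2.cvtColor(t,cv2.COLOR_RGB2GRAY);cv2.imwrite("pics/t6.png",t[:,:,::-1])
o=cv2.cvtColor(cv2.resize(cv2.imread("pics/t5.png"),(100,80),interpolation=cv2.INTER_AREA),cv2.COLOR_BGR2GRAY)
for v in (190,191,192,193,218,219,220,221): print(v,o[v-160,30:56].tolist(),'\n   ',g[v,530:556].tolist())
q=ctrl.get_obs();print(q["tau"],q["force"],q["moment"])
E
```

```text
190 [83, 82, 84, 85, 81, 83, 83, 76, 59, 46, 43, 45, 46, 43, 45, 42, 42, 40, 37, 30, 30, 31, 38, 47, 52, 54] 
    [85, 83, 86, 84, 85, 77, 58, 49, 44, 45, 46, 43, 45, 46, 45, 44, 40, 37, 34, 32, 29, 29, 38, 39, 32, 41]
191 [83, 82, 84, 83, 82, 81, 81, 73, 55, 45, 45, 44, 43, 40, 40, 37, 31, 31, 31, 38, 48, 55, 60, 72, 75, 74] 
    [82, 82, 81, 84, 80, 71, 52, 45, 48, 43, 46, 46, 43, 44, 40, 37, 32, 30, 30, 36, 45, 57, 62, 66, 43, 37]
192 [83, 81, 81, 82, 83, 82, 79, 69, 51, 42, 41, 40, 37, 35, 33, 33, 38, 45, 51, 61, 70, 76, 79, 82, 84, 82] 
    [84, 82, 82, 80, 80, 68, 50, 46, 43, 41, 42, 41, 39, 33, 31, 30, 36, 44, 51, 63, 74, 77, 78, 72, 48, 38]
193 [85, 81, 81, 83, 83, 83, 76, 64, 47, 37, 37, 36, 37, 41, 47, 51, 60, 71, 76, 78, 80, 81, 80, 82, 82, 81] 
    [85, 80, 81, 79, 79, 63, 48, 44, 44, 40, 30, 34, 32, 33, 40, 49, 57, 72, 74, 75, 80, 80, 83, 76, 53, 37]
218 [112, 111, 109, 112, 107, 100, 86, 82, 80, 82, 82, 82, 81, 71, 54, 44, 42, 41, 43, 43, 42, 43, 42, 40, 44, 44] 
    [111, 111, 111, 110, 108, 100, 86, 79, 84, 81, 81, 73, 59, 51, 47, 44, 40, 41, 39, 43, 39, 43, 41, 44, 4
[... 174 characters left out ...]
80, 67, 47, 42, 41, 44, 40, 44, 43, 44, 42, 45, 44, 43, 43, 33]
220 [111, 109, 110, 109, 110, 105, 94, 84, 83, 84, 82, 84, 81, 77, 66, 51, 46, 44, 43, 44, 43, 44, 45, 46, 47, 50] 
    [110, 112, 110, 111, 110, 105, 94, 82, 83, 82, 81, 70, 51, 46, 47, 44, 43, 44, 43, 43, 46, 45, 46, 43, 47, 42]
221 [112, 110, 110, 110, 109, 107, 97, 87, 84, 83, 84, 83, 84, 82, 78, 63, 48, 44, 43, 45, 49, 51, 52, 55, 61, 65] 
    [112, 112, 109, 109, 111, 108, 96, 86, 83, 83, 81, 78, 68, 52, 46, 45, 43, 46, 45, 44, 49, 51, 52, 56, 57, 55]
[ 1.51814318e-03 -7.87902761e+01 -3.25300813e+01  4.39123926e-02
  4.69058391e-02 -9.17528155e-06] [ 0.63050159 -0.60236653  0.58175322] [-0.01844742  0.00035237 -0.01365321]
```

```bash
python3 - <<'E'
from h import *
for z in (0,.01,.02,.03):
    P=ray("top",[[535.5,192],[541.3,219.5]],z);m=P.mean(0)
    d=m-[.6546,-.2919];y=1.773
    print(z,P.round(4).tolist(),m,np.linalg.norm(P[0]-P[1]),"ahead",d@[np.cos(y),np.sin(y)],"side",d@[np.sin(y),-np.cos(y)])
E
```

```text
0 [[0.6857, -0.2813], [0.6265, -0.2914]] [ 0.6561131  -0.28630544] 0.060023913716415606 ahead 0.0051767064878518445 side 0.002605823881778728
0.01 [[0.6839, -0.2765], [0.6253, -0.2865]] [ 0.65459296 -0.28146155] 0.05942768893909454 ahead 0.010227196184247283 side 0.002089444360492514
0.02 [[0.6821, -0.2717], [0.6241, -0.2816]] [ 0.65307282 -0.27661766] 0.05883146416177347 ahead 0.01527768588064283 side 0.0015730648392063228
0.03 [[0.6803, -0.2669], [0.6228, -0.2767]] [ 0.65155268 -0.27177377] 0.058235239384452415 ahead 0.020328175577038376 side 0.0010566853179201315
```

Request:
{"op": "jog_arm", "data": {
  "motion": [
    [0,0,0.001,0,0,0,0.06],
    [0,0,0,0,0,0,0.06]
  ]
}}

```text
time_s: 9.4
ee_pos: [0.6546, -0.2919, -0.027]
eef_rot: [-3.141, -0.0, 1.773]
force: [-0.3, 0.3, -0.3]
grip_width: 0.0494
grip_force: 0.0
```

Request:
{"op": "jog_arm", "data": {
  "motion": [
    [0,0,0.001,0,0,0,0.06],
    [0,0,0,0,0,0,0.06]
  ]
}}

```text
time_s: 9.6
ee_pos: [0.6546, -0.2919, -0.028]
eef_rot: [-3.141, -0.0, 1.773]
force: [0.1, -0.3, -0.8]
grip_width: 0.0497
grip_force: 0.0
```

Request:
{"op": "jog_arm", "data": {
  "motion": [
    [0,0,0.001,0,0,0,0.06],
    [0,0,0,0,0,0,0.06]
  ]
}}

```text
time_s: 9.8
ee_pos: [0.6547, -0.292, -0.0282]
eef_rot: [3.142, 0.0, 1.773]
force: [-2.8, 1.2, 5.2]
grip_width: 0.05
grip_force: 3.0
```

Request:
{"op": "jog_arm", "data": {
  "motion": [
    [0,0,0.001,0,0,0,0.06],
    [0,0,0,0,0,0,0.06]
  ]
}}

```text
time_s: 10.0
ee_pos: [0.6547, -0.292, -0.0282]
eef_rot: [3.141, 0.0, 1.773]
force: [-7.6, 3.3, 13.6]
grip_width: 0.0494
grip_force: 6.8
```

Request:
{"op": "jog_arm", "data": {
  "motion": [
    [0,0,0.001,0,0,0,0.06],
    [0,0,0,0,0,0,0.06]
  ]
}}

```text
time_s: 10.2
ee_pos: [0.6548, -0.292, -0.0283]
eef_rot: [3.141, 0.0, 1.773]
force: [-11.2, 5.2, 21.3]
grip_width: 0.0501
grip_force: 10.6
```

Request:
{"op": "jog_arm", "data": {
  "motion": [
    [0,0,0.001,0,0,0,0.06],
    [0,0,0,0,0,0,0.06]
  ]
}}

```text
time_s: 10.4
ee_pos: [0.6548, -0.2921, -0.0284]
eef_rot: [3.141, 0.0, 1.773]
force: [-15.1, 8.1, 28.9]
grip_width: 0.0501
grip_force: 14.4
```

Table contact is at a reported z of -0.028, so the z reading is offset by about 28 mm. I'll raise to about 4 mm above the table and make contact with the tail.

Request:
{"op": "jog_arm", "data": {
  "motion": [
    [0,0,-0.008,0,0,0,0.06],
    [0.006,0,0,0,0,0,0.06],
    [0.005,0,0,0,0,0,0.06],
    [0,0,0,0,0,0,0.06]
  ]
}}

```text
time_s: 10.8
ee_pos: [0.6522, -0.2801, -0.0245]
eef_rot: [-3.141, -0.001, 1.773]
force: [0.4, 0.2, -0.3]
grip_width: 0.0501
grip_force: 0.0
```

Request:
{"op": "jog_arm", "data": {
  "motion": [
    [0.003,0,0,0,0,0,0.06],
    [0.002,0,0,0,0,0,0.06]
  ]
}}

```text
time_s: 11.0
ee_pos: [0.6513, -0.276, -0.0242]
eef_rot: [-3.141, -0.0, 1.773]
force: [-0.8, 0.2, -0.0]
grip_width: 0.0496
grip_force: 0.0
```

Request:
{"op": "jog_arm", "data": {
  "motion": [
    [0.002,0,0,0,0,0,0.06],
    [0,0,0,0,0,0,0.06]
  ]
}}

```text
time_s: 11.2
ee_pos: [0.6509, -0.2742, -0.024]
eef_rot: [-3.141, -0.0, 1.773]
force: [0.8, 0.4, -0.2]
grip_width: 0.0498
grip_force: 0.0
```

Request:
{"op": "jog_arm", "data": {
  "motion": [
    [0.002,0,0,0,0,0,0.06],
    [0,0,0,0,0,0,0.06]
  ]
}}

```text
time_s: 11.4
ee_pos: [0.6505, -0.2723, -0.0239]
eef_rot: [-3.141, -0.0, 1.773]
force: [0.4, -1.4, -0.8]
grip_width: 0.0505
grip_force: 0.7
```

Contact, at about the expected offset. Now I push along the planned path.

Request:
{"op": "jog_arm", "data": {
  "motion": [
    [0.004,-0.0006,0,0,0,0.0016,0.06],
    [0.006,-0.0009,0,0,0,0.0024,0.06],
    [0.006,-0.0009,0,0,0,0.0024,0.06],
    [0.006,-0.0009,0,0,0,0.0024,0.06],
    [0.006,-0.0009,0,0,0,0.0024,0.06]
  ]
}}

```text
time_s: 11.9
ee_pos: [0.6408, -0.245, -0.0238]
eef_rot: [-3.142, -0.0, 1.761]
force: [0.8, -2.3, -1.3]
grip_width: 0.0493
grip_force: 1.3
```

```bash
cat >> h.py <<'E'
def pose(img):
    "gauge pose by matching top0 warped appearance (ECC-free: two templates)"
    ref=cv2.imread("pics/top0.png",0);g=cv2.cvtColor(img,cv2.COLOR_RGB2GRAY)
    out=[]
    for b in ((503,205,526,219),(424,200,442,252)):
        du,dv,s=shift(ref,g,b);c=np.array([(b[0]+b[2])/2,(b[1]+b[3])/2]);
        w=ray("top",[c,c+[du,dv]],.014);out.append((w[1]-w[0],s))
    return out
E
python3 - <<'E'
from h import *
t=ctrl.camera("top");cv2.imwrite("pics/t7.png",t[:,:,::-1]);
for d,s in pose(t):print((d*1e3).round(1),round(s,3))
o=ctrl.get_obs();print(o["ee_pos"],o["eef_rot"],o["force"])
E
```

```text
[-9.5 30.5] 0.994
[-7.3 30.5] 0.755
[ 0.64068663 -0.24424273 -0.02381351] [-3.14136317e+00 -3.81698385e-04  1.76172458e+00] [-0.44382935 -0.24412767  0.10576479]
```

The plate follows the fingers without slipping, so I'll continue.

Request:
{"op": "jog_arm", "data": {
  "motion": [
    [0.006,-0.001,0,0,0,0.0024,0.06],
    [0.006,-0.001,0,0,0,0.0024,0.06],
    [0.006,-0.001,0,0,0,0.0024,0.06],
    [0.006,-0.001,0,0,0,0.0024,0.06],
    [0.006,-0.001,0,0,0,0.0024,0.06]
  ]
}}

```text
time_s: 12.45
ee_pos: [0.6305, -0.2168, -0.0237]
eef_rot: [3.141, 0.0, 1.749]
force: [1.5, -3.9, 0.7]
grip_width: 0.0499
grip_force: 2.0
```

Request:
{"op": "jog_arm", "data": {
  "motion": [
    [0.006,-0.001,0,0,0,0.0024,0.06],
    [0.006,-0.001,0,0,0,0.0024,0.06],
    [0.006,-0.001,0,0,0,0.0024,0.06],
    [0.006,-0.001,0,0,0,0.0024,0.06],
    [0.004,-0.0007,0,0,0,0.0016,0.06]
  ]
}}

```text
time_s: 12.95
ee_pos: [0.621, -0.1899, -0.0237]
eef_rot: [3.141, 0.0, 1.738]
force: [1.0, -4.5, 1.5]
grip_width: 0.0498
grip_force: 2.4
```

```bash
python3 - <<'E'
from h import *
t=ctrl.camera("top");cv2.imwrite("pics/t8.png",t[:,:,::-1])
o=ctrl.get_obs();p=np.r_[o["ee_pos"][:2],o["eef_rot"][2]]
th=p[2]-F[2];g=p[:2]+.1165*np.array([np.cos(p[2]),np.sin(p[2])]);d=g-F[:2];c,s=np.cos(F[2]),np.sin(F[2])
print("est gauge in fixture",d@[c,s],d@[-s,c],np.degrees(th),o["force"])
# marks: dark blobs on plate
g=cv2.cvtColor(t,cv2.COLOR_RGB2GRAY);T=cv2.imread("pics/top0.png",0)[203:221,500:529]
S=g[180:270,400:520];m=cv2.matchTemplate(S,T,cv2.TM_CCOEFF_NORMED);_,sc,_,q=cv2.minMaxLoc(m);print(sc,q[0]+400-500,q[1]+180-203)
cv2.imwrite("pics/t8c.png",cv2.resize(t[170:290,290:550,::-1],None,fx=3,fy=3,interpolation=cv2.INTER_CUBIC))
E
```

```text
est gauge in fixture -0.15836124810304428 -0.011763597256321407 5.194412547450059 [ 0.12704256 -1.24487567  0.8673461 ]
0.9705807566642761 -40 13
```

View pics/t8c.png

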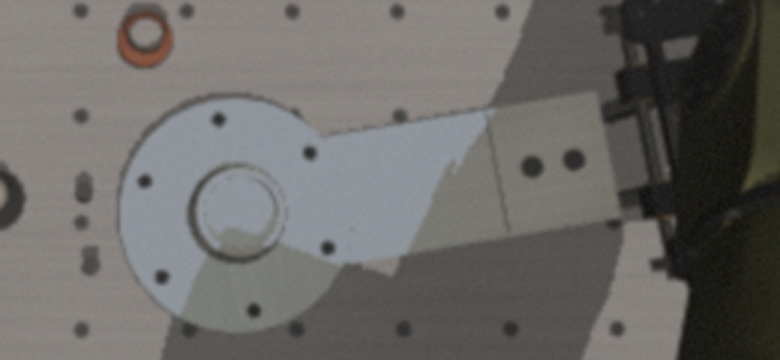

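The crop shows the plate under the flange's near rim, with tail corners at (597,92) and (622,218) and its upper edge running from (325,135) to (597,92). I'll compute its pose.

```bash
python3 - <<'E'
from h import *
cr=lambda p:(np.array(p)+.5)/3-.5+[290,170]
G=ray("top",cr([[597,92],[622,218],[325,135],[345,264]]),.014)
c,s=np.cos(F[2]),np.sin(F[2]);L=(G-F[:2])@np.array([[c,-s],[s,c]]);print((L*1e3).round(1))
h1=np.degrees(np.arctan2(*(L[2]-L[0])[::-1]));h2=np.degrees(np.arctan2(*(L[3]-L[1])[::-1]));h3=np.degrees(np.arctan2(-(L[1]-L[0])[0],(L[1]-L[0])[1]));print(h1,h2,h3)
t=(L[0]+L[1])/2;
for h in(h1,h2):print(t+.11*np.array([np.cos(np.radians(h)),np.sin(np.radians(h))]))
W=[(-.158,-.0118,5.2),(-.08,-.004,2),(-.025,0,0)]
for (a,b),n in zip(zip(W,W[1:]),(12,10)):
    A,B=tcp(*a,-.1165),tcp(*b,-.1165);rows(np.array([*A[:2],0,A[2]]),np.array([*B[:2],0,B[2]]),n);print(B)
E
```

```text
[[-262.9  -67.7]
 [-270.8   21.6]
 [ -69.6  -52.2]
 [ -75.1   38.3]]
4.605296210381277 4.8764446364405325 5.030226937586508
[-0.15721561 -0.01423021]
[-0.15725863 -0.01371142]
[0.0065, -0.0006, -0.0, 0.0, 0.0, 0.0047]
[0.0065, -0.0006, -0.0, 0.0, 0.0, 0.0047]
[0.0065, -0.0007, -0.0, 0.0, 0.0, 0.0047]
[0.0065, -0.0007, -0.0, 0.0, 0.0, 0.0047]
[0.0065, -0.0007, -0.0, 0.0, 0.0, 0.0047]
[0.0065, -0.0008, -0.0, 0.0, 0.0, 0.0047]
[0.0065, -0.0008, -0.0, 0.0, 0.0, 0.0047]
[0.0065, -0.0008, -0.0, 0.0, 0.0, 0.0047]
[0.0065, -0.0008, -0.0, 0.0, 0.0, 0.0047]
[0.0065, -0.0009, -0.0, 0.0, 0.0, 0.0047]
[0.0065, -0.0009, -0.0, 0.0, 0.0, 0.0047]
[0.0065, -0.0009, -0.0, 0.0, 0.0, 0.0047]
[ 0.60073318 -0.11282878  1.68260659]
[0.0055, -0.0006, -0.0, 0.0, 0.0, 0.0035]
[0.0055, -0.0006, -0.0, 0.0, 0.0, 0.0035]
[0.0055, -0.0007, -0.0, 0.0, 0.0, 0.0035]
[0.0055, -0.0007, -0.0, 0.0, 0.0, 0.0035]
[0.0055, -0.0007, -0.0, 0.0, 0.0, 0.0035]
[0.0055, -0.0007, -0.0, 0.0, 0.0, 0.0035]
[0.0055, -0.0007, -0.0, 0.0, 0.0, 0.0035]
[0.0055, -0.0007, -0.0, 0.0, 0.0, 0.0035]
[0.0055, -0.0008, -0.0, 0.0, 0.0, 0.0035]
[0.0055, -0.0008, -0.0, 0.0, 0.0, 0.0035]
[ 0.58847115 -0.05868178  1.6477    ]
```

Request:
{"op": "jog_arm", "data": {
  "motion": [
    [0.0065,-0.0008,0,0,0,0.004,0.06],
    [0.0065,-0.0008,0,0,0,0.004,0.06],
    [0.0065,-0.0008,0,0,0,0.004,0.06],
    [0.0065,-0.0009,0,0,0,0.004,0.06],
    [0.0065,-0.0009,0,0,0,0.004,0.06]
  ]
}}

```text
time_s: 13.5
ee_pos: [0.6117, -0.1589, -0.0238]
eef_rot: [3.141, 0.0, 1.718]
force: [1.5, -5.2, 2.4]
grip_width: 0.0497
grip_force: 2.5
```

Request:
{"op": "jog_arm", "data": {
  "motion": [
    [0.0065,-0.0009,0,0,0,0.004,0.06],
    [0.0065,-0.0009,0,0,0,0.004,0.06],
    [0.0065,-0.0009,0,0,0,0.004,0.06],
    [0.0065,-0.0009,0,0,0,0.004,0.06],
    [0.0065,-0.0009,0,0,0,0.004,0.06]
  ]
}}

```text
time_s: 14.0
ee_pos: [0.6027, -0.1273, -0.0238]
eef_rot: [3.142, 0.0, 1.698]
force: [1.3, -4.9, 2.3]
grip_width: 0.0499
grip_force: 2.5
```

```bash
cat >> h.py <<'E'
def track(img):
    "plate marks (two dark discs) -> mid point and heading in fixture; calibrated on start pose"
    g=cv2.cvtColor(img,cv2.COLOR_RGB2GRAY)
    T=cv2.imread("pics/top0.png",0)
    out=[]
    from numpy import unravel_index
    b=T[203:221,500:529];m=cv2.matchTemplate(g[180:280,380:535],b,cv2.TM_CCOEFF_NORMED);_,sc,_,q=cv2.minMaxLoc(m)
    u,v=q[0]+380,q[1]+180
    for I,(x,y) in ((T,(500,203)),(g,(u,v))):
        p=cv2.resize(I[y-1:y+19,x-1:x+30],None,fx=4,fy=4,interpolation=cv2.INTER_CUBIC)
        k=(p<.62*np.median(p)).astype(np.uint8);n,_,st,ce=cv2.connectedComponentsWithStats(k)
        i=[j for j in range(1,n) if 250<st[j,4]<1600];c=np.array([ce[j] for j in i])
        c=c[np.argsort(c[:,0])]/4+[x-1-.375,y-1-.375]
        out.append(c)
    c,s=np.cos(F[2]),np.sin(F[2])
    return sc,[((ray("top",o,.014)-F[:2])@np.array([[c,-s],[s,c]])*1e3).round(1).tolist() for o in out]
def est():
    o=ctrl.get_obs();p=np.r_[o["ee_pos"][:2],o["eef_rot"][2]]
    g=p[:2]+.1165*np.array([np.cos(p[2]),np.sin(p[2])]);d=g-F[:2];c,s=np.cos(F[2]),np.sin(F[2])
    return d@[c,s],d@[-s,c],np.degrees(p[2]-F[2]),o["force"].round(1),o["ee_pos"]
E
python3 - <<'E'
from h import *
t=ctrl.camera("top");cv2.imwrite("pics/t9.png",t[:,:,::-1]);print(est());print(track(t))
print(track(cv2.imread("pics/t8.png")[:,:,::-1].copy()))
# flange check
r=cv2.imread("pics/top0.png",0);g=cv2.cvtColor(t,cv2.COLOR_RGB2GRAY);print(shift(r,g,(332,200,372,242)))
E
```

```text
(np.float64(-0.09375088475664226), np.float64(-0.0029423080195451743), np.float64(2.8908567863958585), array([-0.3, -2.8,  2.6]), array([ 0.6025335 , -0.12640419, -0.02379744]))
(0.9560390114784241, [[[-299.3, -40.1], [-329.1, -44.1]], [[-147.8, -8.2], [-177.8, -9.7]]])
(0.9705807566642761, [[[-299.3, -40.1], [-329.1, -44.1]], [[-211.6, -19.2], [-241.4, -21.7]]])
(0.0, 0.0, 0.9972614645957947)
```

The plate is at about (-93,-5.4) mm and 2.9° in the fixture, and the flange hasn't moved. On to the pins.

Request:
{"op": "jog_arm", "data": {
  "motion": [
    [0.006,-0.0008,0,0,0,0.0045,0.06],
    [0.006,-0.0008,0,0,0,0.0045,0.06],
    [0.006,-0.0008,0,0,0,0.0045,0.06],
    [0.006,-0.0008,0,0,0,0.0045,0.06],
    [0.006,-0.0008,0,0,0,0.0045,0.06]
  ]
}}

```text
time_s: 14.55
ee_pos: [0.5952, -0.0981, -0.0238]
eef_rot: [-3.141, 0.0, 1.675]
force: [1.1, -4.7, 1.7]
grip_width: 0.0497
grip_force: 2.5
```

Request:
{"op": "jog_arm", "data": {
  "motion": [
    [0.006,-0.0009,0,0,0,0.0045,0.06],
    [0.006,-0.0009,0,0,0,0.0045,0.06],
    [0.006,-0.0009,0,0,0,0.0045,0.06],
    [0.006,-0.0009,0,0,0,0.0045,0.06],
    [0.005,-0.0008,0,0,0,0.004,0.06]
  ]
}}

```text
time_s: 15.05
ee_pos: [0.588, -0.0696, -0.0238]
eef_rot: [-3.141, 0.0, 1.653]
force: [0.9, -5.0, 2.0]
grip_width: 0.0499
grip_force: 2.6
```

```bash
python3 - <<'E'
from h import *
t=ctrl.camera("top");cv2.imwrite("pics/t10.png",t[:,:,::-1]);print(est());print(track(t)[1][1])
r=cv2.imread("pics/top0.png",0);g=cv2.cvtColor(t,cv2.COLOR_RGB2GRAY);print(shift(r,g,(332,200,372,242)))
E
```

```text
(np.float64(-0.0351601475043321), np.float64(0.002063095919631561), np.float64(0.33495709939763896), array([-1.5, -2.3,  2.8]), array([ 0.58787363, -0.06891609, -0.02385491]))
[[-89.6, -0.9], [-119.1, -1.0]]
(0.0, 0.0, 0.9971951842308044)
```

Request:
{"op": "jog_arm", "data": {
  "motion": [
    [0.005,0,0,0,0,0.001,0.06],
    [0.004,0,0,0,0,0.001,0.06],
    [0.003,0,0,0,0,0.001,0.06],
    [0.003,0,0,0,0,0,0.06],
    [0.001,0,0,0,0,0,0.06]
  ]
}}

```text
time_s: 15.6
ee_pos: [0.5868, -0.0536, -0.0239]
eef_rot: [-3.141, 0.0, 1.651]
force: [0.2, -5.5, 2.4]
grip_width: 0.0498
grip_force: 2.6
```

Request:
{"op": "jog_arm", "data": {
  "motion": [
    [0.001,0,0,0,0,0,0.06],
    [0.001,0,0,0,0,0,0.06]
  ]
}}

```text
time_s: 15.8
ee_pos: [0.5866, -0.0518, -0.0238]
eef_rot: [-3.142, 0.0, 1.651]
force: [0.5, -4.8, 3.1]
grip_width: 0.0495
grip_force: 2.6
```

Request:
{"op": "jog_arm", "data": {
  "motion": [
    [0.001,0,0,0,0,0,0.06],
    [0.001,0,0,0,0,0,0.06]
  ]
}}

```text
time_s: 16.0
ee_pos: [0.5867, -0.0511, -0.0238]
eef_rot: [3.141, 0.002, 1.651]
force: [1.8, -18.2, 0.1]
grip_width: 0.05
grip_force: 9.0
```

Request:
{"op": "jog_arm", "data": {
  "motion": [
    [0.001,0,0,0,0,0,0.06]
  ]
}}

```text
time_s: 16.1
ee_pos: [0.5868, -0.0509, -0.0238]
eef_rot: [3.141, 0.003, 1.651]
force: [4.3, -23.7, -2.0]
grip_width: 0.0498
grip_force: 12.0
```

Both pins are loaded and the force is rising stiffly. I'll retract straight back.

Request:
{"op": "jog_arm", "data": {
  "motion": [
    [0,0,0,0,0,0,0.06],
    [-0.003,0,0,0,0,0,0.06],
    [-0.008,0,0,0,0,0,0.06],
    [-0.02,0,0,0,0,0,0.06],
    [-0.03,0,0,0,0,0,0.06]
  ]
}}

```text
time_s: 16.6
ee_pos: [0.5911, -0.1091, -0.0241]
eef_rot: [-3.141, -0.001, 1.652]
force: [0.4, 0.6, -0.0]
grip_width: 0.0497
grip_force: 0.0
```

Request:
{"op": "jog_arm", "data": {
  "motion": [
    [-0.03,0,-0.02,0,0,0,0.06],
    [-0.03,0,-0.04,0,0,0,0.06],
    [-0.03,0,-0.04,0,0,0,0.06],
    [0,0,0,0,0,0,0.06],
    [0,0,0,0,0,0,0.06]
  ]
}}

```text
time_s: 17.1
ee_pos: [0.5984, -0.1995, 0.0762]
eef_rot: [3.141, -0.0, 1.65]
force: [0.2, -0.2, -1.1]
grip_width: 0.0497
grip_force: 0.0
```

```bash
python3 - <<'E'
from h import *
t=ctrl.camera("top");cv2.imwrite("pics/t11.png",t[:,:,::-1]);print(est()[3:]);print(track(t)[1][1])
r=cv2.imread("pics/top0.png",0);g=cv2.cvtColor(t,cv2.COLOR_RGB2GRAY);print(shift(r,g,(332,200,372,242)))
E
```

```text
(array([-0.2, -0. , -1.2]), array([ 0.59788353, -0.19870087,  0.07505831]))
[[-100.4, -1.3]]
(0.0, 0.0, 0.9936243295669556)
```

```bash
python3 -c "
from station import ctrl
print(ctrl.hand_in())"
```

```text
the job is handed in; nothing more can be done
None
```

I pushed the gauge flat under the flange until it stopped hard against the pins, and my last image check put its nose at about 94.6 mm (pin faces at 95 mm). The flange showed no shift in the images; I didn't re-measure the gauge's final angle after backing off. The arm is clear and the job is handed in, with no verdict returned.

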